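# Reset the tripped breaker in the autosampler's supply box

### The arm

A 6-joint arm with a two-finger parallel gripper is mounted at the origin on the work surface. World frame = base frame: x ahead of the robot, y to its left, z up, the work surface at z = 0. Lengths are in m, angles in rad, forces in N, time in s.
With the tool pointing down it reaches from about 0.275 to 0.825 m from the base axis. Payload 5.2 kg.
Tool frame: the origin (TCP) lies midway between the tips of the shut fingers; the grasp point (between the pads) lies 19 mm behind it; z points along the fingers, y is the line along which they close (so a half turn about z gives the same grasp; the last joint's range is limited). The gripper opens to 93 mm and grips with 3 to 60 N. Pads are 15 mm wide; open, the fingers measure 128 mm over their backs; the gripper's body (75 mm by 188 mm) begins 65 mm behind the grasp point.
Start: joints at [0.902, 0.259, 1.535, -0, 1.348, -0.203], TCP at [0.247, 0.491, 0.219] pointing down, gripper open.
Joint ranges: [-3.14, 3.14], [-0.91, 2.08], [0.19, 2.58], [-1.22, 4.36], [0.22, 2.71], [-3.12, 3.12]. Speed limits (rad/s): [2.57, 2.57, 3.14, 3.14, 3.14, 3.14].

### API

Orientations are given as [roll, pitch, yaw] about the fixed x, y, z axes, in that order (R = Rz(yaw) Ry(pitch) Rx(roll)).
In Python, from workcell import manip, optics gives the robot as it stands. The module is installed in compiled form; this text tells all that it offers.
- The arm moves only by the tool play_rows, never from a script. Its argument "steps" is a list of rows, each an object of numbers: "x", "y", "z": the shift along the tool's x, y, z in cm; "turn": the turn about the tool's z in rad; "hand": the closure in counts, from 0 (fully open) to 255 (shut). A call has 1 to 5 rows; each row is the pose to reach, as a shift and turn from the pose commanded when the call began, along the tool's axes at that moment; what a row does not reach only later rows make up. A row lasts 1/10 s, in which the tool goes at most 50 mm and 8.59 degrees, less where a joint would pass 70% of its speed; a pose out of reach is approached as far as the arm can. A call with a gripper value outside its range is refused whole. The fingers move at their own pace and stop on an object; "squeeze" is the grip in N (left out, the last holds). Time passes only in rows, so rows that repeat a pose let the fingers close. It gives the time, the measured TCP pose, the force, the opening and the grip force at its end, in the units of the state.
- manip.sense(): the state, without advancing time (a new reading comes with each control period).
- optics.read_camera(name): name is "scene" or "top" or "wrist"; returns a dict with "img" (400x640x3 uint8, red, green, blue), "fx", "fy", "cx", "cy" (pixels), "cam_to_world" (4x4, takes a point from camera to world coordinates). Camera axes: x right, y down, z forward; pixel columns grow to the right and rows downward; lengths in m; the calibration is good to about 2 mm. A picture is of the moment at which its call begins. There is no depth.
- manip.hand_in(): hands the job in; it is judged then, once.
The state is a dict: "t": time; "joint_pos": joint angles; "joint_vel": joint speeds; "joint_efforts": joint torques, N m; "tool_pos": TCP position; "tcp_rot": TCP orientation; "force": force on the tool from outside, world axes, zero at the start; "wrist_torque": the same for the moment, N m; "gripper_width": opening from 0.0 (shut) to 1.0 (fully open); "grip_force": force on a finger pad.
Only numpy, scipy, OpenCV 4.12 (cv2) and the standard library are available. Lean on these libraries where they do the work, as an engineer would, in place of code of your own. Each camera call takes 0.05 s, during which the arm holds its last target. There are 200 camera calls.

### The job

The autosampler has lost its power: a breaker in the grey supply box has tripped. Take the pry bar from the mat, put its blade into the slot under the front edge of the cover and lever the cover off its catch with it (fingers off the cover until it has let go), then swing the cover right back so that it stands open past upright. Push the toggle of the tripped breaker, the one leaning to the front, fully over to on as the other two are, and leave the pry bar lying on the mat, the cover open, and everything else undisturbed.

Things in the scene. Friction and masses are not known exactly. Their poses are not given: they have to be found in the camera images.
- supply_box: Grey power distribution box standing on the bench; it does not move. 180 mm deep (its x), 190 mm wide (its y) and 140 mm high to the rim, on which the cover lies. Sockets on its two flanks. Origin: centre of its underside; x points from its front (the side with the pry slot, roughly towards the robot) to its back, z up. Under the cover is a window opening from x = -62 to +30 mm and y = -78 to +78 mm; its floor is at z = 95 mm and three breakers stand on it.
- slot_mouth (a point): Centre of the mouth of the pry slot in the middle of the box's front face, right under the front edge of the closed cover, 136 mm above the bench. The slot is 50 mm wide (box y), 8 mm high (from 132 mm to the cover's underside at 140 mm) and 24 mm deep (box +x), with a solid floor and back. Axes as the box.
- cover_axis (a point): Middle of the cover's hinge axis, which lies along the box's y, 130 mm behind the slot mouth and 144 mm above the bench.
- cover_hinge (a joint): Angle of the cover: 0 shut, grows as its front edge rises, 1.57 upright, stop at 1.9 (leaning back). A snap catch behind the middle of the front edge holds it shut: about 8 N upwards at the front edge; it lets go at about 0.045 and is clear of the catch at 0.09. Beyond that the hinge is stiff (about 0.12 N m) and the cover stays where it is left.
- cover: The cover: black frame with a clear pane, 128 mm from hinge axis to front edge, 170 mm wide, 8 mm thick, 0.11 kg, its edge 2 mm behind the front face of the box. A tongue with a bead (the catch) hangs from its middle, 32 to 40 mm behind the front edge, and reaches 17 mm below the underside. Origin on the hinge axis; from there the cover reaches along its -x; its underside is at its z = -4 mm.
- cover_edge (a point): Middle of the lower front edge of the cover (moves with it).
- toggle_a (a joint): Toggle of breaker A: 0 is off (leaning to the box's front), 0.9 is on (leaning to the box's back), stop at either end. It takes about 2 N at its top and stays where it is left.
- toggle_a_top (a point): Middle of the top edge of the toggle of breaker A, a black bar 30 mm wide (along the box's y), 7 mm thick and 26 mm long above its pivot, its top about 130 mm above the bench, 10 mm under the shut cover; the pivot is 107 mm above the bench, at box x = 0. The three breakers look alike and stand side by side 50 mm apart, in any order; the tripped one is the one whose toggle leans to the front.
- toggle_b (a joint): Toggle of breaker B: 0 is off (leaning to the box's front), 0.9 is on (leaning to the box's back), stop at either end. It takes about 2 N at its top and stays where it is left.
- toggle_b_top (a point): Middle of the top edge of the toggle of breaker B, a black bar 30 mm wide (along the box's y), 7 mm thick and 26 mm long above its pivot, its top about 130 mm above the bench, 10 mm under the shut cover; the pivot is 107 mm above the bench, at box x = 0. The three breakers look alike and stand side by side 50 mm apart, in any order; the tripped one is the one whose toggle leans to the front.
- toggle_c (a joint): Toggle of breaker C: 0 is off (leaning to the box's front), 0.9 is on (leaning to the box's back), stop at either end. It takes about 2 N at its top and stays where it is left.
- toggle_c_top (a point): Middle of the top edge of the toggle of breaker C, a black bar 30 mm wide (along the box's y), 7 mm thick and 26 mm long above its pivot, its top about 130 mm above the bench, 10 mm under the shut cover; the pivot is 107 mm above the bench, at box x = 0. The three breakers look alike and stand side by side 50 mm apart, in any order; the tripped one is the one whose toggle leans to the front.
- pry_bar: Straight black nylon pry bar, 170 mm long, 0.09 kg: a ribbed handle 90 long x 24 wide x 20 high, and a flat blade 80 long x 20 wide x 3 mm thick that leaves the middle of the handle's end. Origin: underside, at mid-length; x from handle to blade (handle x = -85 to +5, blade +5 to +85 mm), z up as it lies; the blade's mid-plane is at z = 10 mm. It lies on the mat on its handle, blade clear by 8 mm.
- pry_bar_tip (a point): Middle of the blade's end edge.
- pry_bar_grip (a point): Point in the handle's middle 110 mm behind the tip, a good place to hold it across its 24 mm width.
- mat: Grey silicone bench mat on which the pry bar lies, 270 (x) x 150 (y) x 3 mm, fixed to the bench. Origin: centre of its underside.
- tube: Bystander: self-standing sample tube with a green screw cap, 35 mm across, 116 mm tall. Origin: centre of its underside.
- dish: Bystander: clear round dish, 90 mm across, 14 mm high. Origin: centre of its underside.
- reagent_bottle: Bystander: white plastic jar with a screw cap, 68 mm across, 130 mm tall. Origin: centre of its underside.
- beaker: Bystander: glass beaker, 72 mm across, 90 mm tall. Origin: centre of its underside.
- notebook: Bystander: closed notebook lying flat, 150 x 105 x 14 mm. Origin: centre of its underside.
- tips_box: Bystander: white plastic box of pipette tips, 125 x 85 x 65 mm. Origin: centre of its underside.
There are look-alikes about, which are no part of the job. There is more than one size of the pry_bar; the job needs the larger.

How it is judged:
By the outcome, as a careful person would: the job done as asked, in the order asked, and still so for the second after the job is handed in, with the robot touching nothing.
It also fails if it takes over 72 s, if anything falls off the work surface, if the arm or the gripper's body presses on something with over 40 N, if the wrist force passes 120 N, or if a joint passes its speed limit or range.

## Working session

There is one attempt and no reset: what is moved stays moved. The work goes in short steps, Python scripts to look and compute and a tool call to move; the robot and the scene stay as the last step left them, time stands still between calls to the robot, and variables do not carry over. Pictures are saved under pics/ and viewed, at most 10 in all, crops included, and the job is handed in when it is done.

Besides the shell and the picture viewer there is one more tool, called after "Call:" by a JSON object that holds its "fn" and its "kwargs". play_rows: Moves the arm, as the interface text tells. Its arguments: {"type":"object","properties":{"steps":{"type":"array"},"squeeze":{"type":"number"}},"required":["steps"]}

```bash
mkdir -p pics; python3 - <<'E'
from workcell import manip, optics
import cv2,numpy as np,pickle
d={}
for n in("scene","top"):
    c=optics.read_camera(n);d[n]=c;cv2.imwrite(f"pics/{n}0.png",c["img"][:,:,::-1]);print(n,c["fx"],c["cx"],c["cy"],np.round(c["cam_to_world"],3).tolist())
pickle.dump(d,open("c0.pkl","wb"))
print(manip.sense())
E
```

```text
scene 407.6799262891438 321.2307199116955 196.37192753723488 [[-0.724, 0.582, -0.371, 0.941], [0.69, 0.623, -0.37, 0.379], [0.016, -0.523, -0.852, 0.956], [0.0, 0.0, 0.0, 1.0]]
top 499.5861002946092 322.07464648353005 195.58213803644193 [[-0.013, -0.994, 0.107, 0.43], [-1.0, 0.013, -0.008, 0.007], [0.007, -0.107, -0.994, 1.384], [0.0, 0.0, 0.0, 1.0]]
{'t': 0.1, 'joint_pos': array([ 9.02196641e-01,  2.59282086e-01,  1.53595762e+00, -7.39724408e-06,
        1.34800697e+00, -2.02763056e-01]), 'joint_vel': array([ 0.00046922, -0.00172547, -0.00348803,  0.00020296, -0.00047987,
       -0.00029009]), 'joint_efforts': array([ 4.15499802e-03, -4.38204110e+01, -2.84643406e+01,  7.20345089e-02,
        3.62485391e-02, -9.05975685e-05]), 'tool_pos': array([0.24669782, 0.4910224 , 0.21790084]), 'tcp_rot': array([-3.13997106e+00, -3.26017726e-04,  2.67575740e+00]), 'force': array([ 0.49927583, -0.90017753, -0.57346277]), 'wrist_torque': array([-0.00513426, -0.01438252, -0.02890449]), 'grip_force': 0.0, 'gripper_width': 1.0015331827410308}
```

View pics/top0.png

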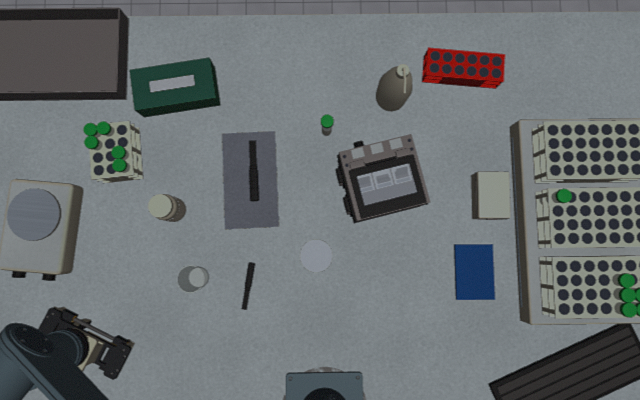

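View pics/scene0.png

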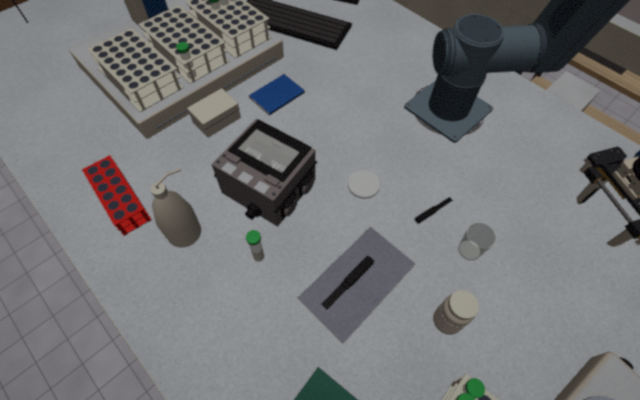

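The top view shows the large bar on the mat, around (253,142)–(254,200), and the box at about (385,178) with its front at the bottom right, around (390,212). The small look-alike bar lies at (248,285). The scene view agrees. I'll zoom in and measure next.

```bash
cat > h.py <<'E'
import numpy as np,cv2
from workcell import manip,optics
def ray(c,u,v):
    d=c["cam_to_world"][:3,:3]@np.array([(u-c["cx"])/c["fx"],(v-c["cy"])/c["fy"],1]);return c["cam_to_world"][:3,3],d
def onz(c,u,v,z):
    o,d=ray(c,u,v);return (o+d*(z-o[2])/d[2])[:2]
def proj(c,p):
    q=np.linalg.inv(c["cam_to_world"])@np.append(p,1);return np.array([c["fx"]*q[0]/q[2]+c["cx"],c["fy"]*q[1]/q[2]+c["cy"]])
def to_tool(goal,yaw=None):
    s=manip.sense();y=s["tcp_rot"][2];d=np.array(goal)-s["tool_pos"]
    R=np.array([[np.cos(y),np.sin(y),0],[np.sin(y),-np.cos(y),0],[0,0,-1]])
    return np.round(100*R.T@d,2),None if yaw is None else round((y-yaw+np.pi)%(2*np.pi)-np.pi,3)
E
python3 - <<'E'
from h import *
import pickle
d=pickle.load(open("c0.pkl","rb"));c=d["top"];im=c["img"]
g=im.max(2)
m=(g<60).astype(np.uint8)
roi=np.zeros_like(m);roi[130:232,222:280]=1
n,l,s,ce=cv2.connectedComponentsWithStats(m*roi)
i=1+s[1:,4].argmax();print("bar",s[i])
v,u=np.where(l==i)
for r in range(v.min(),v.max()+1,4):print(r,u[v==r].min(),u[v==r].max(),end="; ")
P=np.array([onz(c,a,b,.013) for a,b in zip(u,v)])
ce=P.mean(0);w,V=np.linalg.eigh(np.cov((P-ce).T));a=V[:,1]*np.sign(V[0,1]);t=(P-ce)@a
print("\nyaw",np.arctan2(a[1],a[0]),"ends",ce+a*t.min(),ce+a*t.max(),t.max()-t.min())
a=cv2.resize(im[125:235,330:440],None,fx=5,fy=5,interpolation=cv2.INTER_CUBIC)
cv2.imwrite("pics/z.png",a[:,:,::-1])
E
```

```text
bar [249 141  10  60 477]
141 249 255; 145 249 255; 149 249 255; 153 250 255; 157 250 255; 161 250 256; 165 250 256; 169 250 256; 173 249 257; 177 249 257; 181 249 257; 185 250 258; 189 250 258; 193 250 258; 197 250 258; 
yaw 0.04047370309808007 ends [0.56599608 0.18328976] [0.73246516 0.19003106] 0.16660552113963056
```

View pics/z.png

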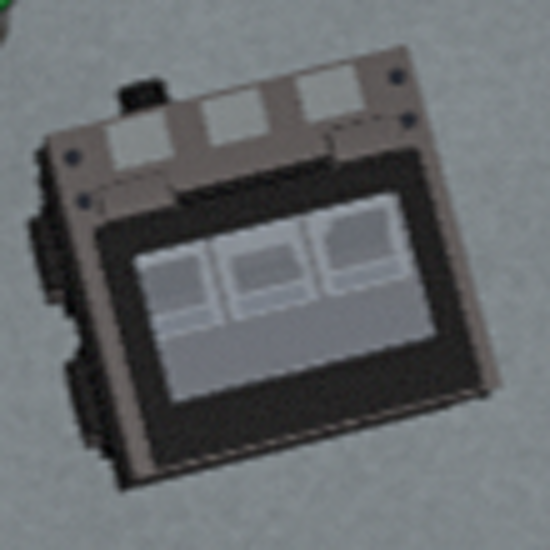

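The crop shows the closed cover. Rim corners in crop pixels are about: back-left (47,135), back-right (405,45), front-right (497,384) and front-left (122,478). The breakers can't be told apart well yet.

```bash
python3 - <<'E'
from h import *
import pickle
d=pickle.load(open("c0.pkl","rb"));c=d["top"]
q=np.array([[47,135],[405,45],[497,384],[122,478]])/5+[330-.4,125-.4]
W=np.array([onz(c,*p,.14) for p in q]);print(W.round(4))
BL,BR,FR,FL=W
for n,a in(("back",BL-BR),("front",FL-FR)):print(n,np.linalg.norm(a),np.arctan2(-a[0],a[1]))
for n,a in(("L",BL-FL),("R",BR-FR)):print(n,np.linalg.norm(a),np.arctan2(a[1],a[0]))
print("centre",W.mean(0))
print(to_tool([.624,.1857,.12],np.pi+.04))
m=cv2.resize(d["scene"]["img"][110:230,200:330],None,fx=5,fy=5,interpolation=cv2.INTER_CUBIC)
cv2.imwrite("pics/z2.png",m[:,:,::-1])
E
```

```text
[[ 0.6741 -0.0471]
 [ 0.7184 -0.2299]
 [ 0.5448 -0.2705]
 [ 0.5001 -0.0816]]
back 0.18804701172312566 0.23753753084972834
front 0.19408885546210397 0.23223448203724215
L 0.17738836717888798 0.1954434724193485
R 0.17826619113184933 0.22953998568238276
centre [ 0.60936221 -0.15726249]
(array([-47.42, -10.33,   9.79]), np.float64(-0.506))
```

View pics/z2.png

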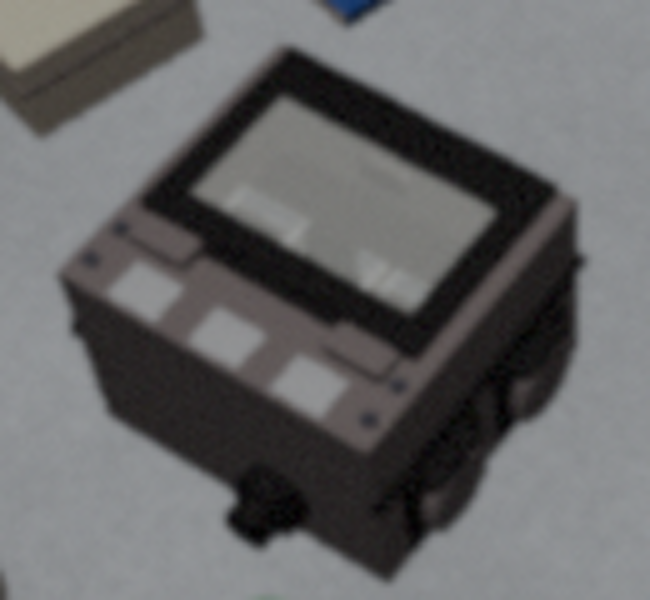

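The second view confirms the box pose: yaw about 0.23, centre about (0.609, -0.157), with the sockets and hinge at the back. I'll move above the bar now.

Call:
{"fn": "play_rows", "kwargs": {"steps": [{"x": -23.7, "y": -5.2, "z": 0, "turn": -0.506, "hand": 100}, {"x": -23.7, "y": -5.2, "z": 0, "turn": -0.506, "hand": 100}, {"x": -23.7, "y": -5.2, "z": 0, "turn": -0.506, "hand": 100}, {"x": -23.7, "y": -5.2, "z": 0, "turn": -0.506, "hand": 100}, {"x": -23.7, "y": -5.2, "z": 0, "turn": -0.506, "hand": 100}]}}

```text
t: 0.6
tool_pos: [0.4308, 0.3417, 0.2184]
tcp_rot: [-3.141, -0.001, -3.098]
force: [0.8, 0.6, 0.2]
gripper_width: 0.631
grip_force: 0.0
```

```bash
python3 -c "
from h import *
print(to_tool([.624,.1857,.12],np.pi+.04),manip.sense()['tool_pos'])"
```

```text
(array([-18.62, -16.43,   9.84]), np.float64(0.004)) [0.43077121 0.34166692 0.2183622 ]
```

Call:
{"fn": "play_rows", "kwargs": {"steps": [{"x": -18.6, "y": -16.4, "z": 0, "hand": 100}, {"x": -18.6, "y": -16.4, "z": 0, "hand": 100}, {"x": -18.6, "y": -16.4, "z": 0, "hand": 100}, {"x": -18.6, "y": -16.4, "z": 6, "hand": 100}, {"x": -18.6, "y": -16.4, "z": 8, "hand": 100}]}}

```text
invalid input
```

```bash
python3 - <<'E'
from h import *
c=optics.read_camera("wrist");cv2.imwrite("pics/w1.png",c["img"][:,:,::-1])
print(to_tool([.624,.1857,.006],np.pi+.04),manip.sense()['tool_pos'])
for p in([.624,.1857,.023],[.734,.190,.013],[.564,.1833,.023]):print(proj(c,p))
E
```

```text
(array([-18.11, -15.77,  21.21]), np.float64(-0.003)) [0.43726169 0.3366088  0.2181457 ]
[205.33501702 305.29230031]
[214.35965864 361.39012785]
[201.20959605 268.25896017]
```

View pics/w1.png

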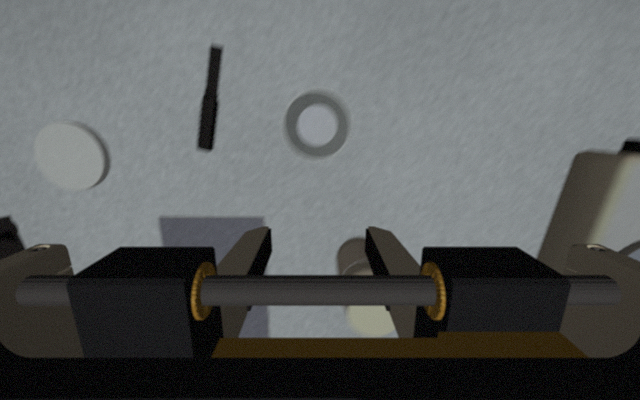

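The wrist view looks towards the robot. It shows the small bar (210,95), the dish (70,155), the beaker (317,122) and the mat (215,230). The last move was refused, probably because the row had no "turn".

Call:
{"fn": "play_rows", "kwargs": {"steps": [{"x": -18.1, "y": -15.8, "z": 0, "turn": 0, "hand": 100}, {"x": -18.1, "y": -15.8, "z": 0, "turn": 0, "hand": 100}, {"x": -18.1, "y": -15.8, "z": 0, "turn": 0, "hand": 100}, {"x": -18.1, "y": -15.8, "z": 0, "turn": 0, "hand": 100}, {"x": -18.1, "y": -15.8, "z": 5, "turn": 0, "hand": 100}]}}

```text
t: 1.15
tool_pos: [0.6161, 0.196, 0.1843]
tcp_rot: [3.141, 0.012, -3.104]
force: [1.5, 0.8, 0.3]
gripper_width: 0.607
grip_force: 0.0
```

```bash
python3 - <<'E'
from h import *
c=optics.read_camera("wrist");im=c["img"]
print(to_tool([.624,.1857,.006],np.pi+.04),manip.sense()['tool_pos'])
for p in([.624,.1857,.023],[.734,.190,.013],[.564,.1833,.023]):print(proj(c,p))
for p in([.624,.1857,.023],[.564,.1833,.023]):
    u,v=proj(c,p);v=int(v)
    if 0<=v<400: print(v,np.where(im[v].max(1)<50)[0])
cv2.imwrite("pics/w2.png",im[:,:,::-1])
E
```

```text
(array([-0.98, -0.68, 16.71]), np.float64(-0.004)) [0.61399262 0.1921617  0.17314028]
[308.2287323  190.50538886]
[309.29935862 269.38766792]
[307.65495634 138.96407087]
190 [  0   1   2   3   4   5   6   7   8   9  10  11  12  13  14  15  16  17
  18  19  20  21  22  23  24  25  26  27  28  29  30  31  32  33  34  35
  36  37  38  39  40  41  42  43  44  45  46  47  48  49  50  51  52  53
  54  55  56  57  58  59  60  61  62  63  64  65  66  67  68  69  70  71
  72  73  74  75  76  77  78  79  80  81  82  83  84  85  86  87  88  89
  90  91  92  93  94  95  96  97  98  99 100 101 102 103 104 105 106 107
 108 109 110 111 112 113 114 115 116 117 301 302 303 304 305 306 307 308
 309 310 311 312 313 314 315 316 317 318]
138 [ 0  1  2  3  4  5  6  7  8  9 10 11 12 13 14 15 16 17 18 19 20 21 22 23
 24 25 26 27 28 29 30 31 32 33 34 35 36 37 38 39 40 41 42 43 44 45 46 47
 48 49 50 51 52 53 54 55 56 57 58 59 60 61 62 63 64 65 66 67 68 69 70 71
 72 73 74 75 76 77 78 79 80 81 82 83 84 85 86 87 88 89 90 91 92 93 94 95]
```

Call:
{"fn": "play_rows", "kwargs": {"steps": [{"x": 0, "y": 0, "z": 5, "turn": 0, "hand": 100}, {"x": 0, "y": 0, "z": 10, "turn": 0, "hand": 100}, {"x": 0, "y": 0, "z": 10, "turn": 0, "hand": 100}, {"x": 0, "y": 0, "z": 10, "turn": 0, "hand": 100}]}}

```text
t: 1.6
tool_pos: [0.6094, 0.1982, 0.0793]
tcp_rot: [-3.141, -0.003, -3.101]
force: [1.1, -0.2, 1.3]
gripper_width: 0.608
grip_force: 0.0
```

```bash
python3 - <<'E'
from h import *
im=cv2.imread("pics/w2.png");print("bar rows",[ (v,int((im[v,290:330].max(1)<50).sum())) for v in range(130,300,5)])
print(to_tool([.624,.1857,.006],np.pi+.04),manip.sense()['tool_pos'])
E
```

```text
bar rows [(130, 0), (135, 0), (140, 0), (145, 19), (150, 19), (155, 19), (160, 19), (165, 18), (170, 19), (175, 18), (180, 18), (185, 18), (190, 18), (195, 18), (200, 18), (205, 18), (210, 18), (215, 16), (220, 15), (225, 14), (230, 13), (235, 13), (240, 14), (245, 13), (250, 13), (255, 13), (260, 13), (265, 13), (270, 0), (275, 0), (280, 31), (285, 0), (290, 0), (295, 0)]
(array([-1.41, -1.31,  7.33]), np.float64(0.0)) [0.60937211 0.19819354 0.07931241]
```

Call:
{"fn": "play_rows", "kwargs": {"steps": [{"x": -1.4, "y": -1.3, "z": 1, "turn": 0, "hand": 100}, {"x": -1.4, "y": -1.3, "z": 4, "turn": 0, "hand": 100}, {"x": -1.4, "y": -1.3, "z": 7.2, "turn": 0, "hand": 100}, {"x": -1.4, "y": -1.3, "z": 7.2, "turn": 0, "hand": 100}, {"x": -1.4, "y": -1.3, "z": 7.2, "turn": 0, "hand": 160}], "squeeze": 40}}

```text
t: 2.1
tool_pos: [0.6264, 0.1853, 0.0095]
tcp_rot: [3.142, 0.002, -3.102]
force: [1.1, 0.7, -0.0]
gripper_width: 0.56
grip_force: 0.0
```

Call:
{"fn": "play_rows", "kwargs": {"steps": [{"x": 0, "y": 0, "z": 0, "turn": 0, "hand": 255}, {"x": 0, "y": 0, "z": 0, "turn": 0, "hand": 255}, {"x": 0, "y": 0, "z": 0, "turn": 0, "hand": 255}, {"x": 0, "y": 0, "z": 0, "turn": 0, "hand": 255}], "squeeze": 40}}

```text
t: 2.5
tool_pos: [0.6255, 0.1859, 0.009]
tcp_rot: [3.141, 0.002, -3.101]
force: [-0.6, 0.1, 4.2]
gripper_width: 0.256
grip_force: 40.0
```

```bash
python3 - <<'E'
from h import *
print(to_tool([.624,.1857,.006],np.pi+.04),manip.sense()['tool_pos'],manip.sense()['grip_force'])
# preplace: slot mouth, bar tip 60mm in front of it, box yaw .23
S=np.array([.5218,-.1775]);b=np.array([np.cos(.23),np.sin(.23)])
for k in(.03,):print(to_tool([*(S-b*(.110+k)),.19],np.pi+.23),S-b*(.11+k))
E
```

```text
(array([ 0.15, -0.02,  0.3 ]), np.float64(0.0)) [0.62546197 0.18591686 0.00901679] 39.9798309803009
(array([ 25.57, -38.53, -18.1 ]), np.float64(-0.19)) [ 0.3854867  -0.20941685]
```

Call:
{"fn": "play_rows", "kwargs": {"steps": [{"x": 0, "y": 0, "z": -5, "turn": 0, "hand": 255}, {"x": 4, "y": -4, "z": -10, "turn": 0, "hand": 255}, {"x": 8, "y": -8, "z": -14, "turn": 0, "hand": 255}, {"x": 11, "y": -12, "z": -16, "turn": 0, "hand": 255}, {"x": 14, "y": -16, "z": -16, "turn": -0.1, "hand": 255}]}}

```text
t: 3.0
tool_pos: [0.5167, 0.0542, 0.1595]
tcp_rot: [-3.14, 0.004, -2.999]
force: [0.1, -0.4, -0.6]
gripper_width: 0.253
grip_force: 40.0
```

Call:
{"fn": "play_rows", "kwargs": {"steps": [{"x": 3, "y": -4, "z": 0, "turn": -0.1, "hand": 255}, {"x": 6, "y": -9, "z": 0, "turn": -0.1, "hand": 255}, {"x": 9, "y": -13, "z": 0, "turn": -0.1, "hand": 255}, {"x": 11, "y": -18, "z": 0, "turn": -0.1, "hand": 255}, {"x": 11.5, "y": -21.5, "z": 0, "turn": -0.1, "hand": 255}]}}

```text
t: 3.5
tool_pos: [0.4309, -0.1752, 0.1574]
tcp_rot: [-3.142, -0.0, -2.901]
force: [2.4, -0.9, -1.1]
gripper_width: 0.251
grip_force: 40.0
```

Call:
{"fn": "play_rows", "kwargs": {"steps": [{"x": 0, "y": 0, "z": 0, "turn": 0, "hand": 255}, {"x": 0, "y": 0, "z": 0, "turn": 0, "hand": 255}, {"x": 0, "y": 0, "z": 0, "turn": 0, "hand": 255}]}}

```text
t: 3.8
tool_pos: [0.4326, -0.173, 0.1568]
tcp_rot: [3.141, -0.0, -2.901]
force: [0.3, -0.0, -1.1]
gripper_width: 0.255
grip_force: 40.0
```

```bash
python3 - <<'E'
from h import *
import pickle
S=np.array([.5218,-.1775]);b=np.array([np.cos(.23),np.sin(.23)])
print(to_tool([*(S-b*(.110+.03)),.132],np.pi+.23),manip.sense()['tool_pos'])
d={n:optics.read_camera(n) for n in("top","scene")};pickle.dump(d,open("c1.pkl","wb"))
a=cv2.resize(d["top"]["img"][130:290,320:450],None,fx=3.4,fy=3.4,interpolation=cv2.INTER_CUBIC)
e=cv2.resize(d["scene"]["img"][100:230,210:410],None,fx=3,fy=3,interpolation=cv2.INTER_CUBIC)
# side by side within 800x600
e=cv2.resize(e,(358,233*1));o=np.zeros((544,800,3),np.uint8);o[:,:442]=a[:544,:442];o[:233,442:]=e
cv2.imwrite("pics/z3.png",o[:,:,::-1])
E
```

```text
(array([ 5.44, -2.42,  2.48]), np.float64(0.011)) [ 0.43256955 -0.17298578  0.15684098]
```

View pics/z3.png

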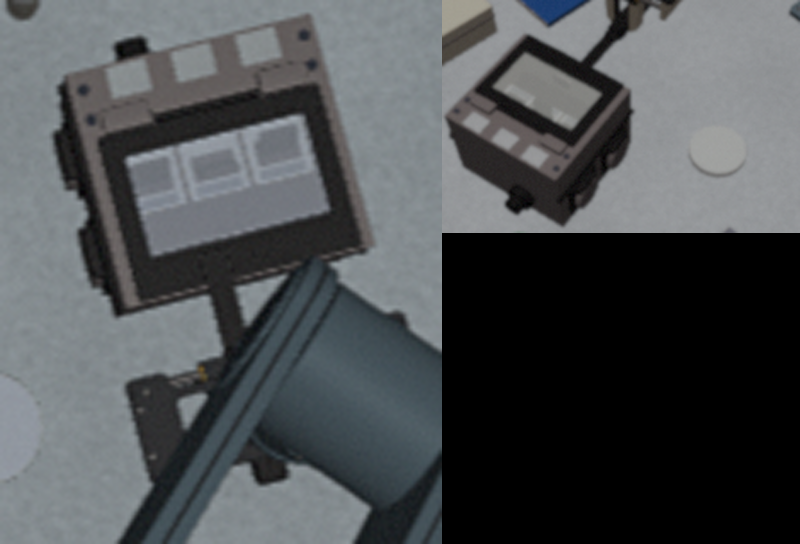

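The tip currently overhangs the front edge at crop (215,265). It is in line with the box, but roughly 2 cm to the left of the slot's middle. I'll back out, centre and lower.

Call:
{"fn": "play_rows", "kwargs": {"steps": [{"x": 3, "y": -1, "z": 0, "turn": 0, "hand": 255}, {"x": 5.4, "y": -2.4, "z": 0, "turn": 0.011, "hand": 255}, {"x": 5.4, "y": -2.4, "z": 2.5, "turn": 0.011, "hand": 255}, {"x": 5.4, "y": -2.4, "z": 2.5, "turn": 0.011, "hand": 255}, {"x": 5.4, "y": -2.4, "z": 2.5, "turn": 0.011, "hand": 255}]}}

```text
t: 4.4
tool_pos: [0.3862, -0.209, 0.132]
tcp_rot: [3.14, -0.001, -2.911]
force: [0.1, 0.0, -0.7]
gripper_width: 0.256
grip_force: 40.0
```

```bash
python3 - <<'E'
from h import *
import pickle
S=np.array([.5218,-.1775]);b=np.array([np.cos(.23),np.sin(.23)])
s=manip.sense();print(to_tool([*(S-b*(.110+.03)),.132],np.pi+.23),s['tool_pos'])
d={n:optics.read_camera(n) for n in("top","scene")};pickle.dump(d,open("c1.pkl","wb"))
T=np.append(s['tool_pos'][:2]+b*.11,s['tool_pos'][2]+.004)
ims=[]
for n in d:
    c=d[n];u=proj(c,T);m=proj(c,[*S,.136]);print(n,u,m)
    x0,y0=int(u[0])-30,int(u[1])-30
    a=cv2.resize(c["img"][y0:y0+60,x0:x0+60],None,fx=6.6,fy=6.6,interpolation=cv2.INTER_CUBIC);print(n,x0,y0)
    ims.append(a)
cv2.imwrite("pics/z4.png",np.hstack(ims)[:,:,::-1])
E
```

```text
(array([ 0.08, -0.03,  0.  ]), np.float64(0.001)) [ 0.3861527  -0.20896695  0.13200435]
top [394.83683907 222.50904452] [391.96209716 211.15400985]
top 364 192
scene [292.00081165 127.34035796] [285.39035698 134.41270072]
scene 262 97
```

View pics/z4.png

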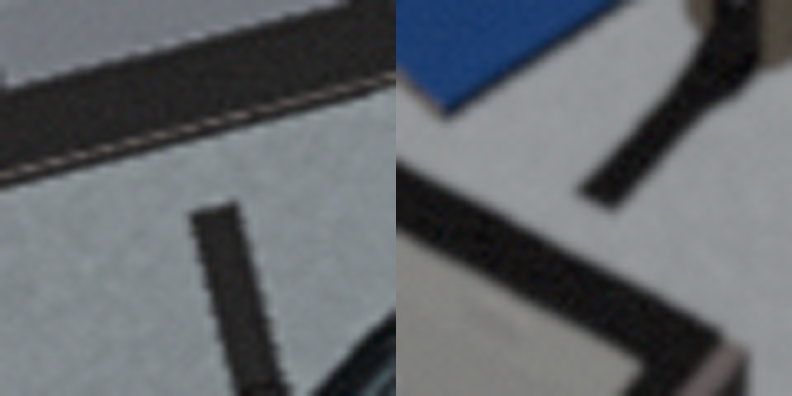

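In the top crop the tip is at (216,208), and in the scene crop at (600,198). I'll triangulate it.

```bash
python3 - <<'E'
from h import *
import pickle
d=pickle.load(open("c1.pkl","rb"))
px={"top":(364+216/6.6-.4,192+208/6.6-.4),"scene":(262+204/6.6-.4,97+198/6.6-.4)}
A=np.zeros((3,3));r=np.zeros(3)
for n,p in px.items():
    o,v=ray(d[n],*p);v/=np.linalg.norm(v);M=np.eye(3)-np.outer(v,v);A+=M;r+=M@o
T=np.linalg.solve(A,r);print(T)
for n,p in px.items(): print(n,np.array(p)-proj(d[n],T))
S=np.array([.5218,-.1775]);b=np.array([np.cos(.23),np.sin(.23)]);q=S-T[:2];print("fwd",q@b,"lat",q@[-b[1],b[0]])
E
```

```text
[ 0.49084024 -0.18668985  0.13505492]
top [ 0.40215424 -0.36506802]
scene [0.50835117 0.08864   ]
fwd 0.03223956112225147 lat 0.0018897156369421077
```

Call:
{"fn": "play_rows", "kwargs": {"steps": [{"x": -2, "y": 0.1, "z": 0, "turn": 0, "hand": 255}, {"x": -2.8, "y": 0.1, "z": 0, "turn": 0, "hand": 255}, {"x": -3.3, "y": 0.1, "z": 0, "turn": 0, "hand": 255}, {"x": -3.7, "y": 0.1, "z": 0, "turn": 0, "hand": 255}, {"x": -4.1, "y": 0.1, "z": 0, "turn": 0, "hand": 255}]}}

```text
t: 5.0
tool_pos: [0.4258, -0.1998, 0.132]
tcp_rot: [3.142, -0.0, -2.912]
force: [0.6, 1.2, -1.1]
gripper_width: 0.257
grip_force: 40.0
```

Call:
{"fn": "play_rows", "kwargs": {"steps": [{"x": -0.4, "y": 0, "z": 0, "turn": 0, "hand": 255}, {"x": -0.8, "y": 0, "z": 0, "turn": 0, "hand": 255}, {"x": -1.1, "y": 0, "z": 0, "turn": 0, "hand": 255}, {"x": -1.1, "y": 0, "z": 0, "turn": 0, "hand": 255}]}}

```text
t: 5.4
tool_pos: [0.4367, -0.1974, 0.132]
tcp_rot: [-3.142, 0.0, -2.912]
force: [0.1, -0.2, -0.3]
gripper_width: 0.255
grip_force: 40.0
```

Call:
{"fn": "play_rows", "kwargs": {"steps": [{"x": -0.2, "y": 0, "z": 0.9, "turn": 0, "hand": 255}, {"x": -0.4, "y": 0, "z": 1.8, "turn": 0, "hand": 255}, {"x": -0.6, "y": 0, "z": 2.5, "turn": 0, "hand": 255}, {"x": -0.9, "y": 0, "z": 3.2, "turn": 0, "hand": 255}, {"x": -0.9, "y": 0, "z": 3.2, "turn": 0, "hand": 255}], "squeeze": 30}}

```text
t: 5.9
tool_pos: [0.4442, -0.1954, 0.0987]
tcp_rot: [3.14, -0.003, -2.912]
force: [-4.5, -3.2, 2.4]
gripper_width: 0.255
grip_force: 30.0
```

```bash
python3 - <<'E'
from h import *
import pickle
print(manip.sense()["force"],manip.sense()["wrist_torque"])
c=optics.read_camera("scene")
a=cv2.resize(c["img"][80:210,210:330],None,fx=4.5,fy=4.5,interpolation=cv2.INTER_CUBIC)
cv2.imwrite("pics/z5.png",a[:,:,::-1])
E
```

```text
[-4.48546507 -3.20800495  2.44657058] [-0.37169814  0.78687132 -0.10577225]
```

View pics/z5.png

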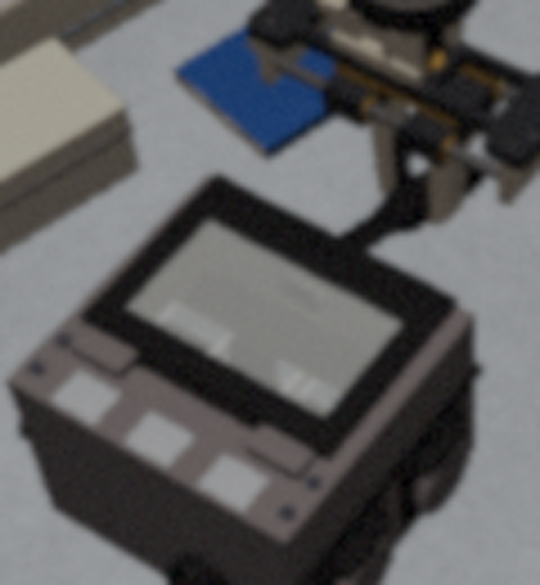

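The blade is in the slot at crop (355,235) with a modest force, so I'll keep levering.

Call:
{"fn": "play_rows", "kwargs": {"steps": [{"x": -0.2, "y": 0, "z": 0.7, "turn": 0, "hand": 255}, {"x": -0.6, "y": 0, "z": 1.3, "turn": 0, "hand": 255}, {"x": -1.0, "y": 0, "z": 1.8, "turn": 0, "hand": 255}, {"x": -1.6, "y": 0, "z": 2.3, "turn": 0, "hand": 255}, {"x": -1.6, "y": 0, "z": 2.3, "turn": 0, "hand": 255}]}}

```text
t: 6.45
tool_pos: [0.4595, -0.1913, 0.0752]
tcp_rot: [3.139, -0.003, -2.912]
force: [-3.7, -2.1, -0.7]
gripper_width: 0.252
grip_force: 30.0
```

```bash
python3 - <<'E'
from h import *
c=optics.read_camera("scene");im=c["img"]
S=np.array([.5218,-.1775]);b=np.array([np.cos(.23),np.sin(.23)]);l=np.array([-b[1],b[0]])
# predicted cover front-left top corner for various angles
for th in(0,.05,.1,.15,.2,.3):
    a=S+b*.13;p=a-b*(.128*np.cos(th)+.004*np.sin(th))+l*.085
    print(th,proj(c,[*p,.144+.128*np.sin(th)+.004*np.cos(th)]).round(1),end=" ")
a=cv2.resize(im[80:210,210:330],None,fx=4.5,fy=4.5,interpolation=cv2.INTER_CUBIC)
cv2.imwrite("pics/z6.png",a[:,:,::-1])
E
```

```text
0 [312.1 146.4] 0.05 [312.1 144.8] 0.1 [312.  143.2] 0.15 [311.9 141.8] 0.2 [311.7 140.4] 0.3 [311.  137.9]
```

View pics/z6.png

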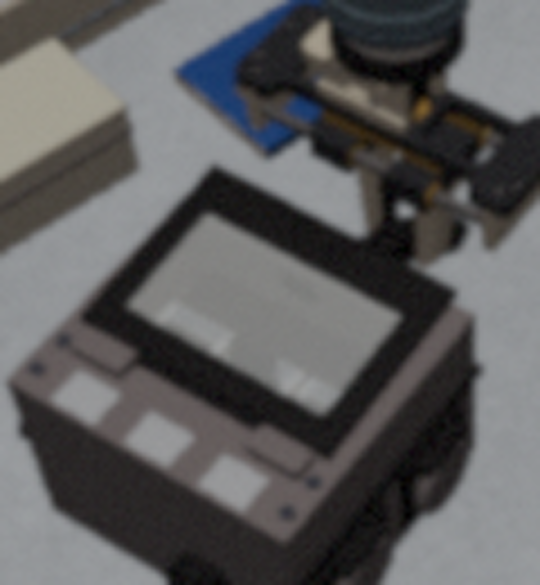

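The cover's front edge has risen: the near corner went from (457,303) to (455,290) and the far one from (217,177) to (213,167). It looks to be at about 0.1, with a low force. I'll raise it further along its arc with the blade tip.

Call:
{"fn": "play_rows", "kwargs": {"steps": [{"x": 0, "y": 0, "z": 0, "turn": 0, "hand": 255}, {"x": -0.1, "y": 0, "z": -0.8, "turn": 0, "hand": 255}, {"x": -0.3, "y": 0, "z": -1.6, "turn": 0, "hand": 255}, {"x": -0.6, "y": 0, "z": -2.4, "turn": 0, "hand": 255}, {"x": -0.9, "y": 0, "z": -3.2, "turn": 0, "hand": 255}], "squeeze": 60}}

```text
t: 7.0
tool_pos: [0.4701, -0.1896, 0.1101]
tcp_rot: [-3.141, 0.001, -2.912]
force: [-1.9, -0.1, -1.4]
gripper_width: 0.25
grip_force: 60.0
```

```bash
python3 - <<'E'
from h import *
c=optics.read_camera("scene");im=c["img"]
print(manip.sense()["force"],manip.sense()["tool_pos"])
S=np.array([.5218,-.1775]);b=np.array([np.cos(.23),np.sin(.23)]);l=np.array([-b[1],b[0]])
# measure the cover angle: dark top face projected overlap, right (far) corner col via dark mask
g=im.max(2)
for th in(0,.1,.2,.3,.4,.5,.6):
    a=S+b*.13
    f=lambda r,y:proj(c,[*(a-b*(r*np.cos(th)+.004*np.sin(th))+l*y),.144+r*np.sin(th)+.004*np.cos(th)]).astype(int)
    # sample along left frame rail (y=.078) from r=.02 to .12, front frame (r=.12)
    L=[int(g[f(r,s*.079)[1],f(r,s*.079)[0]]) for s in(1,-1) for r in np.linspace(.03,.124,8)]
    F=[int(g[f(.122,y)[1],f(.122,y)[0]]) for y in np.linspace(-.08,.08,9)]
    print(th,L,F)
E
```

```text
[-0.61967654  0.01717056 -0.77242167] [ 0.4713054  -0.19007442  0.1114048 ]
0 [25, 31, 31, 27, 64, 89, 98, 128, 25, 28, 106, 127, 143, 144, 108, 25] [17, 25, 26, 27, 21, 23, 22, 20, 111]
0.1 [25, 20, 22, 23, 23, 98, 100, 151, 24, 22, 29, 106, 125, 136, 27, 25] [23, 26, 21, 24, 25, 21, 24, 25, 151]
0.2 [23, 20, 21, 24, 24, 47, 88, 125, 20, 26, 22, 31, 47, 57, 25, 21] [24, 22, 24, 21, 22, 24, 23, 24, 139]
0.3 [26, 21, 22, 25, 27, 28, 49, 84, 22, 21, 24, 22, 18, 21, 24, 33] [28, 33, 26, 26, 23, 23, 24, 28, 43]
0.4 [23, 22, 25, 22, 20, 25, 27, 88, 25, 26, 21, 33, 23, 23, 23, 138] [78, 77, 42, 59, 94, 48, 23, 34, 88]
0.5 [23, 22, 25, 26, 28, 25, 26, 125, 49, 52, 53, 107, 78, 76, 125, 144] [148, 140, 92, 130, 95, 122, 26, 24, 82]
0.6 [22, 29, 23, 32, 33, 23, 28, 129, 80, 126, 100, 139, 139, 151, 156, 153] [155, 140, 134, 118, 134, 121, 25, 17, 102]
```

The frame pixels fit best at a cover angle of about 0.3, so the catch is clear. I'll carry on raising it.

Call:
{"fn": "play_rows", "kwargs": {"steps": [{"x": -0.7, "y": 0, "z": -1.6, "turn": 0, "hand": 255}, {"x": -1.6, "y": 0, "z": -3.0, "turn": 0, "hand": 255}, {"x": -2.8, "y": 0, "z": -4.3, "turn": 0, "hand": 255}, {"x": -4.0, "y": 0, "z": -5.5, "turn": 0, "hand": 255}, {"x": -5.6, "y": 0, "z": -6.5, "turn": 0, "hand": 255}]}}

```text
t: 7.55
tool_pos: [0.5248, -0.1769, 0.1752]
tcp_rot: [-3.141, 0.001, -2.913]
force: [-0.6, -0.9, -2.6]
gripper_width: 0.253
grip_force: 60.0
```

```bash
cat > cov.py <<'E'
from h import *
def cover():
    c=optics.read_camera("scene");g=c["img"].max(2)
    S=np.array([.5218,-.1775]);b=np.array([np.cos(.23),np.sin(.23)]);l=np.array([-b[1],b[0]]);a=S+b*.13;out=[]
    for th in np.arange(0,2.0,.1):
        f=lambda r,y:proj(c,[*(a-b*(r*np.cos(th)+.004*np.sin(th))+l*y),.144+r*np.sin(th)+.004*np.cos(th)]).astype(int)
        q=[f(r,s*.079) for s in(1,-1) for r in np.linspace(.03,.122,12)]+[f(.122,y) for y in np.linspace(-.08,.08,12)]
        out.append((round(th,1),int(np.mean([g[v,u]<45 for u,v in q])*100)))
    return out
E
python3 - <<'E'
from cov import *
s=manip.sense();print(s["force"],s["tool_pos"]);print(cover())
E
```

```text
[-0.64176208 -0.92714172 -2.63343739] [ 0.52480325 -0.17693933  0.17524251]
[(np.float64(0.0), 25), (np.float64(0.1), 25), (np.float64(0.2), 33), (np.float64(0.3), 27), (np.float64(0.4), 27), (np.float64(0.5), 27), (np.float64(0.6), 27), (np.float64(0.7), 25), (np.float64(0.8), 27), (np.float64(0.9), 33), (np.float64(1.0), 38), (np.float64(1.1), 55), (np.float64(1.2), 66), (np.float64(1.3), 97), (np.float64(1.4), 66), (np.float64(1.5), 22), (np.float64(1.6), 13), (np.float64(1.7), 11), (np.float64(1.8), 11), (np.float64(1.9), 19)]
```

The cover stands at about 1.3. I'll withdraw the bar and take it back to the mat.

Call:
{"fn": "play_rows", "kwargs": {"steps": [{"x": 2, "y": 0, "z": 0, "turn": 0, "hand": 255}, {"x": 6, "y": 0, "z": -0.5, "turn": 0, "hand": 255}, {"x": 10, "y": 0, "z": -1.5, "turn": 0, "hand": 255}, {"x": 10, "y": 4, "z": -2, "turn": 0, "hand": 255}, {"x": 9, "y": 9, "z": -2, "turn": 0, "hand": 255}]}}

```text
t: 8.1
tool_pos: [0.4157, -0.1127, 0.1952]
tcp_rot: [-3.139, 0.003, -2.919]
force: [1.7, 0.9, -0.2]
gripper_width: 0.256
grip_force: 60.0
```

Call:
{"fn": "play_rows", "kwargs": {"steps": [{"x": -1, "y": 4.5, "z": 0, "turn": 0.05, "hand": 255}, {"x": -2, "y": 9, "z": 0, "turn": 0.1, "hand": 255}, {"x": -3, "y": 13.5, "z": 0, "turn": 0.19, "hand": 255}, {"x": -5, "y": 18, "z": 0, "turn": 0.19, "hand": 255}, {"x": -8, "y": 21.5, "z": 0, "turn": 0.19, "hand": 255}]}}

```text
t: 8.6
tool_pos: [0.4444, 0.1193, 0.1949]
tcp_rot: [3.141, 0.002, -3.102]
force: [1.1, -0.4, -0.4]
gripper_width: 0.252
grip_force: 60.0
```

```bash
python3 -c "
from h import *
print(to_tool([.6255,.186,.09],np.pi+.04),manip.sense()['tool_pos'])"
```

```text
(array([-18.36,   5.94,  10.49]), np.float64(-0.0)) [0.44437639 0.11929053 0.19486674]
```

Call:
{"fn": "play_rows", "kwargs": {"steps": [{"x": -5, "y": 1.5, "z": 0, "turn": 0, "hand": 255}, {"x": -10, "y": 3, "z": 2, "turn": 0, "hand": 255}, {"x": -14.5, "y": 4.5, "z": 5, "turn": 0, "hand": 255}, {"x": -18.4, "y": 5.9, "z": 9, "turn": 0, "hand": 255}, {"x": -18.4, "y": 5.9, "z": 12.5, "turn": 0, "hand": 255}]}}

```text
t: 9.1
tool_pos: [0.6319, 0.1845, 0.0716]
tcp_rot: [3.14, 0.01, -3.102]
force: [0.3, -0.3, -0.6]
gripper_width: 0.251
grip_force: 60.0
```

Call:
{"fn": "play_rows", "kwargs": {"steps": [{"x": 0, "y": 0, "z": 0, "turn": 0, "hand": 255}, {"x": 0, "y": 0, "z": 1, "turn": 0, "hand": 255}, {"x": 0, "y": 0, "z": 2, "turn": 0, "hand": 255}, {"x": 0, "y": 0, "z": 3, "turn": 0, "hand": 255}, {"x": 0, "y": 0, "z": 3, "turn": 0, "hand": 255}], "squeeze": 10}}

```text
t: 9.6
tool_pos: [0.6269, 0.1826, 0.0418]
tcp_rot: [3.141, 0.003, -3.103]
force: [0.1, 0.3, -0.2]
gripper_width: 0.257
grip_force: 10.0
```

Call:
{"fn": "play_rows", "kwargs": {"steps": [{"x": 0, "y": 0, "z": 0.8, "turn": 0, "hand": 255}, {"x": 0, "y": 0, "z": 1.5, "turn": 0, "hand": 255}, {"x": 0, "y": 0, "z": 2.2, "turn": 0, "hand": 255}, {"x": 0, "y": 0, "z": 2.7, "turn": 0, "hand": 255}, {"x": 0, "y": 0, "z": 3.1, "turn": 0, "hand": 255}]}}

```text
t: 10.1
tool_pos: [0.6255, 0.1827, 0.0087]
tcp_rot: [-3.142, -0.001, -3.102]
force: [1.4, -0.7, 1.3]
gripper_width: 0.257
grip_force: 10.0
```

Call:
{"fn": "play_rows", "kwargs": {"steps": [{"x": 0, "y": 0, "z": 0, "turn": 0, "hand": 255}, {"x": 0, "y": 0, "z": 0.1, "turn": 0, "hand": 150}, {"x": 0, "y": 0, "z": 0.1, "turn": 0, "hand": 120}, {"x": 0, "y": 0, "z": 0.1, "turn": 0, "hand": 120}, {"x": 0, "y": 0, "z": 0.1, "turn": 0, "hand": 120}]}}

```text
t: 10.6
tool_pos: [0.626, 0.1828, 0.0085]
tcp_rot: [-3.142, -0.0, -3.102]
force: [-0.3, -0.1, 0.6]
gripper_width: 0.517
grip_force: 0.0
```

Call:
{"fn": "play_rows", "kwargs": {"steps": [{"x": 0, "y": 0, "z": -3, "turn": 0, "hand": 120}, {"x": 0, "y": 0, "z": -8, "turn": 0, "hand": 120}, {"x": 0, "y": 0, "z": -13, "turn": 0, "hand": 255}, {"x": 0, "y": 0, "z": -18, "turn": 0, "hand": 255}, {"x": 4, "y": -2, "z": -23, "turn": 0, "hand": 255}]}}

```text
t: 11.1
tool_pos: [0.5997, 0.1676, 0.2292]
tcp_rot: [3.141, 0.006, -3.102]
force: [0.9, -0.5, 1.0]
gripper_width: 0.319
grip_force: 0.0
```

```bash
python3 - <<'E'
from cov import *
print(cover())
S=np.array([.5218,-.1775]);b=np.array([np.cos(.23),np.sin(.23)]);l=np.array([-b[1],b[0]])
print("front of cover",to_tool([*(S+b*.02-l*.04),.24],np.pi+.23),manip.sense()['tool_pos'])
E
```

```text
[(np.float64(0.0), 19), (np.float64(0.1), 19), (np.float64(0.2), 19), (np.float64(0.3), 19), (np.float64(0.4), 19), (np.float64(0.5), 16), (np.float64(0.6), 16), (np.float64(0.7), 16), (np.float64(0.8), 16), (np.float64(0.9), 22), (np.float64(1.0), 25), (np.float64(1.1), 41), (np.float64(1.2), 61), (np.float64(1.3), 100), (np.float64(1.4), 77), (np.float64(1.5), 44), (np.float64(1.6), 13), (np.float64(1.7), 11), (np.float64(1.8), 8), (np.float64(1.9), 16)]
front of cover (array([  6.14, -37.52,  -0.41]), np.float64(-0.19)) [0.59667309 0.16547513 0.2358889 ]
```

Call:
{"fn": "play_rows", "kwargs": {"steps": [{"x": 5, "y": -1, "z": 0, "turn": 0, "hand": 255}, {"x": 10, "y": -2, "z": 0, "turn": -0.05, "hand": 255}, {"x": 14, "y": -5, "z": 0, "turn": -0.1, "hand": 255}, {"x": 16, "y": -9, "z": 0, "turn": -0.19, "hand": 255}, {"x": 17, "y": -14, "z": 0, "turn": -0.19, "hand": 255}]}}

```text
t: 11.65
tool_pos: [0.4302, 0.0214, 0.2259]
tcp_rot: [3.142, 0.0, -2.907]
force: [1.6, -0.4, 1.1]
gripper_width: 0.005
grip_force: 0.0
```

```bash
python3 - <<'E'
from h import *
S=np.array([.5218,-.1775]);b=np.array([np.cos(.23),np.sin(.23)]);l=np.array([-b[1],b[0]])
print("front of cover",to_tool([*(S+b*.02-l*.04),.235],np.pi+.23),manip.sense()['tool_pos'])
E
```

```text
front of cover (array([ -6.26, -25.48,  -0.91]), np.float64(0.005)) [0.43019372 0.02136438 0.22594184]
```

Call:
{"fn": "play_rows", "kwargs": {"steps": [{"x": 0, "y": -5, "z": 0, "turn": 0, "hand": 255}, {"x": 0, "y": -10, "z": 0, "turn": 0, "hand": 255}, {"x": -1, "y": -15, "z": -0.5, "turn": 0, "hand": 255}, {"x": -2, "y": -20, "z": -0.9, "turn": 0, "hand": 255}, {"x": -6.2, "y": -25.4, "z": -0.9, "turn": 0, "hand": 255}]}}

```text
t: 12.15
tool_pos: [0.5346, -0.2023, 0.2356]
tcp_rot: [-3.14, 0.0, -2.915]
force: [-0.2, 0.4, -1.0]
gripper_width: 0.005
grip_force: 0.0
```

Call:
{"fn": "play_rows", "kwargs": {"steps": [{"x": -3, "y": 0, "z": 0, "turn": 0, "hand": 255}, {"x": -5.5, "y": 0, "z": 0, "turn": 0, "hand": 255}, {"x": -7, "y": 0, "z": 0, "turn": 0, "hand": 255}, {"x": -8.5, "y": 0, "z": 0, "turn": 0, "hand": 255}, {"x": -9.5, "y": 0, "z": 0, "turn": 0, "hand": 255}]}}

```text
t: 12.65
tool_pos: [0.628, -0.1771, 0.2343]
tcp_rot: [3.141, -0.001, -2.912]
force: [-0.3, -0.7, 1.9]
gripper_width: 0.003
grip_force: 0.6
```

```bash
python3 - <<'E'
from cov import *
s=manip.sense();print(cover()[11:])
S=np.array([.5218,-.1775]);b=np.array([np.cos(.23),np.sin(.23)]);l=np.array([-b[1],b[0]])
q=s['tool_pos'][:2]-S;print(q@b,q@l,s['tool_pos'],s["force"])
E
```

```text
[(np.float64(1.1), 47), (np.float64(1.2), 38), (np.float64(1.3), 44), (np.float64(1.4), 58), (np.float64(1.5), 100), (np.float64(1.6), 80), (np.float64(1.7), 22), (np.float64(1.8), 16), (np.float64(1.9), 13)]
0.1035307191218703 -0.023872851204682487 [ 0.62804686 -0.17714152  0.23429973] [-0.34097392 -0.6918364   1.87202926]
```

Call:
{"fn": "play_rows", "kwargs": {"steps": [{"x": 2, "y": 0, "z": 0, "turn": 0, "hand": 255}, {"x": 2, "y": -2.2, "z": 0, "turn": 0, "hand": 255}, {"x": 0, "y": -2.2, "z": 0, "turn": 0, "hand": 255}, {"x": -1.5, "y": -2.2, "z": 0, "turn": 0, "hand": 255}, {"x": -2.7, "y": -2.2, "z": 0, "turn": 0, "hand": 255}]}}

```text
t: 13.2
tool_pos: [0.6587, -0.1932, 0.2346]
tcp_rot: [-3.141, -0.001, -2.913]
force: [-0.7, -0.5, -1.3]
gripper_width: 0.007
grip_force: 0.7
```

Call:
{"fn": "play_rows", "kwargs": {"steps": [{"x": -0.7, "y": 0, "z": 0, "turn": 0, "hand": 255}, {"x": -1.4, "y": 0, "z": 0, "turn": 0, "hand": 255}, {"x": -1.4, "y": 0, "z": 0, "turn": 0, "hand": 255}]}}

```text
t: 13.5
tool_pos: [0.6729, -0.1892, 0.2344]
tcp_rot: [3.141, 0.0, -2.912]
force: [-0.2, -0.3, 0.4]
gripper_width: 0.008
grip_force: 0.0
```

```bash
python3 - <<'E'
from cov import *
s=manip.sense();print(cover()[11:])
S=np.array([.5218,-.1775]);b=np.array([np.cos(.23),np.sin(.23)]);l=np.array([-b[1],b[0]])
q=s['tool_pos'][:2]-S;print(q@b,q@l,s['tool_pos'],s["force"])
E
```

```text
[(np.float64(1.1), 41), (np.float64(1.2), 38), (np.float64(1.3), 36), (np.float64(1.4), 44), (np.float64(1.5), 50), (np.float64(1.6), 55), (np.float64(1.7), 52), (np.float64(1.8), 47), (np.float64(1.9), 94)]
0.1444488804395268 -0.04583316561115029 [ 0.67289395 -0.18919512  0.23438987] [-0.23139956 -0.28028807  0.3810071 ]
```

The cover is now at about 1.9. I'll back away and use the last picture to check the toggles, the cover and the bar.

Call:
{"fn": "play_rows", "kwargs": {"steps": [{"x": 4, "y": 0, "z": 0, "turn": 0, "hand": 255}, {"x": 9, "y": 0, "z": 0, "turn": 0, "hand": 255}, {"x": 14, "y": 0, "z": 0, "turn": 0, "hand": 255}, {"x": 19, "y": 0, "z": 0, "turn": 0, "hand": 255}, {"x": 24, "y": 0, "z": 0, "turn": 0, "hand": 255}]}}

```text
t: 14.05
tool_pos: [0.4368, -0.244, 0.235]
tcp_rot: [-3.14, 0.001, -2.912]
force: [0.0, -0.6, 1.0]
gripper_width: 0.008
grip_force: 0.0
```

```bash
python3 - <<'E'
from h import *
import pickle
d={n:optics.read_camera(n) for n in("top","scene")};pickle.dump(d,open("c2.pkl","wb"))
S=np.array([.5218,-.1775]);b=np.array([np.cos(.23),np.sin(.23)]);l=np.array([-b[1],b[0]])
print(manip.sense()["tool_pos"])
C=S+b*.09
for y in(.05,0,-.05):
  for x in(-.011,.011):print(y,x,*[proj(d[n],[*(C+b*x+l*y),.130]).round(1) for n in d])
R=lambda a,f:cv2.resize(a,None,fx=f,fy=f,interpolation=cv2.INTER_CUBIC)
o=np.zeros((600,800,3),np.uint8)
a=R(d["top"]["img"][145:225,335:440],4);o[:320,:420]=a           # 105x80
e=R(d["scene"]["img"][110:205,200:330],2.9);o[:e.shape[0],422:422+e.shape[1]]=e
m=R(d["top"]["img"][125:235,215:285],2.5);o[322:322+m.shape[0],:m.shape[1]]=m
n=R(d["scene"]["img"][:, :],.9);n=n[:270];o[330:330+270,200:200+576]=n[:270]
cv2.imwrite("pics/z7.png",o[:,:,::-1])
E
```

```text
[ 0.43356714 -0.24419386  0.23496713]
0.05 -0.011 [364.6 185.8] [283.2 164.9]
0.05 0.011 [362.4 177.5] [278.  170.9]
0 -0.011 [383.7 181.1] [267.2 156. ]
0 0.011 [381.5 172.8] [261.8 161.8]
-0.05 -0.011 [402.7 176.5] [251.6 147.3]
-0.05 0.011 [400.5 168.1] [246.1 153. ]
```

View pics/z7.png

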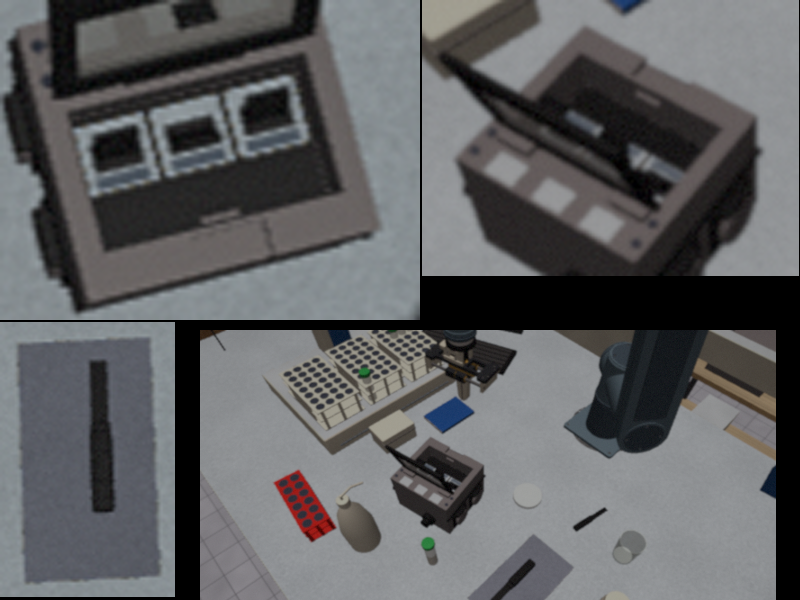

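```bash
python3 - <<'E'
from h import *
import pickle
d=pickle.load(open("c2.pkl","rb"))
S=np.array([.5218,-.1775]);b=np.array([np.cos(.23),np.sin(.23)]);l=np.array([-b[1],b[0]]);C=S+b*.09
c=d["top"];g=c["img"].max(2).astype(np.float32)
for z in(.107,):
  for y in(.05,0,-.05):
    row=[]
    for x in np.arange(-.034,.036,.004):
        v=[]
        for dy in(-.006,0,.006):
            p=proj(c,[*(C+b*x+l*(y+dy)),z]).astype(np.float32);v.append(cv2.getRectSubPix(g,(1,1),(float(p[0]),float(p[1])))[0,0])
        row.append(int(np.mean(v)))
    print(y,row)
print(list(np.arange(-34,36,4)))
E
```

```text
0.05 [40, 37, 50, 115, 91, 114, 75, 34, 19, 18, 18, 21, 74, 155, 80, 39, 39, 82]
0 [38, 37, 47, 123, 92, 109, 84, 24, 17, 25, 41, 119, 153, 152, 90, 38, 38, 78]
-0.05 [38, 36, 42, 114, 93, 107, 91, 36, 26, 16, 18, 22, 52, 146, 102, 40, 36, 71]
[np.int64(-34), np.int64(-30), np.int64(-26), np.int64(-22), np.int64(-18), np.int64(-14), np.int64(-10), np.int64(-6), np.int64(-2), np.int64(2), np.int64(6), np.int64(10), np.int64(14), np.int64(18), np.int64(22), np.int64(26), np.int64(30), np.int64(34)]
```

The last picture shows the bar flat on the mat at crop (100,435) and the cover leaning back. In the brightness profile only the middle breaker's dark bar ends at x=+6 mm, where the other two reach +13, so the middle breaker is the tripped one.

```bash
python3 - <<'E'
from h import *
S=np.array([.5218,-.1775]);b=np.array([np.cos(.23),np.sin(.23)]);l=np.array([-b[1],b[0]])
print(to_tool([*(S+b*.055),.119],np.pi+.23))
E
```

```text
(array([-15.59,   4.55,  11.6 ]), np.float64(-0.005))
```

Call:
{"fn": "play_rows", "kwargs": {"steps": [{"x": -5, "y": 1.5, "z": 0, "turn": 0, "hand": 255}, {"x": -10, "y": 3, "z": 0, "turn": 0, "hand": 255}, {"x": -15.6, "y": 4.5, "z": 1, "turn": 0, "hand": 255}, {"x": -15.6, "y": 4.5, "z": 4, "turn": 0, "hand": 255}, {"x": -15.6, "y": 4.5, "z": 6, "turn": 0, "hand": 255}]}}

```text
t: 14.65
tool_pos: [0.5826, -0.1626, 0.173]
tcp_rot: [3.141, 0.001, -2.909]
force: [0.2, -0.4, -0.4]
gripper_width: 0.005
grip_force: 0.0
```

```bash
python3 - <<'E'
from h import *
S=np.array([.5218,-.1775]);b=np.array([np.cos(.23),np.sin(.23)]);l=np.array([-b[1],b[0]])
print(to_tool([*(S+b*.055),.119],np.pi+.23))
E
```

```text
(array([ 0.76, -0.07,  5.4 ]), np.float64(0.002))
```

Call:
{"fn": "play_rows", "kwargs": {"steps": [{"x": 0.8, "y": -0.1, "z": 2, "turn": 0, "hand": 255}, {"x": 0.8, "y": -0.1, "z": 4, "turn": 0, "hand": 255}, {"x": 0.8, "y": -0.1, "z": 5.4, "turn": 0, "hand": 255}, {"x": 0.8, "y": -0.1, "z": 5.4, "turn": 0, "hand": 255}]}}

```text
t: 15.05
tool_pos: [0.572, -0.1668, 0.1188]
tcp_rot: [3.139, -0.002, -2.912]
force: [0.2, -0.4, 0.2]
gripper_width: 0.005
grip_force: 0.0
```

Call:
{"fn": "play_rows", "kwargs": {"steps": [{"x": -0.6, "y": 0, "z": 0, "turn": 0, "hand": 255}, {"x": -1.2, "y": 0, "z": 0, "turn": 0, "hand": 255}, {"x": -1.8, "y": 0, "z": 0, "turn": 0, "hand": 255}, {"x": -2.3, "y": 0, "z": 0, "turn": 0, "hand": 255}, {"x": -2.6, "y": 0, "z": 0, "turn": 0, "hand": 255}]}}

```text
t: 15.55
tool_pos: [0.5986, -0.1618, 0.1213]
tcp_rot: [-3.141, -0.0, -2.912]
force: [-5.1, -1.3, 4.2]
gripper_width: 0.003
grip_force: 2.6
```

Call:
{"fn": "play_rows", "kwargs": {"steps": [{"x": -0.3, "y": 0, "z": 0, "turn": 0, "hand": 255}, {"x": -0.5, "y": 0, "z": 0, "turn": 0, "hand": 255}, {"x": -0.5, "y": 0, "z": 0, "turn": 0, "hand": 255}]}}

```text
t: 15.85
tool_pos: [0.6036, -0.1605, 0.121]
tcp_rot: [-3.141, 0.001, -2.912]
force: [-3.0, -0.9, 4.0]
gripper_width: 0.007
grip_force: 2.0
```

Call:
{"fn": "play_rows", "kwargs": {"steps": [{"x": -0.2, "y": 0, "z": 0, "turn": 0, "hand": 255}, {"x": -0.4, "y": 0, "z": 0, "turn": 0, "hand": 255}, {"x": -0.4, "y": 0, "z": 0, "turn": 0, "hand": 255}]}}

```text
t: 16.15
tool_pos: [0.6047, -0.1603, 0.1208]
tcp_rot: [3.141, -0.005, -2.912]
force: [-11.7, -3.1, 8.1]
gripper_width: 0.005
grip_force: 7.0
```

The force climbed to 12 N at the expected end position, so the toggle is on its stop. I'll retreat and check.

Call:
{"fn": "play_rows", "kwargs": {"steps": [{"x": 1.5, "y": 0, "z": 0, "turn": 0, "hand": 255}, {"x": 2.5, "y": 0, "z": -3, "turn": 0, "hand": 255}, {"x": 3, "y": 0, "z": -8, "turn": 0, "hand": 255}, {"x": 7, "y": 0, "z": -11, "turn": 0, "hand": 255}, {"x": 12, "y": 0, "z": -12, "turn": 0, "hand": 255}]}}

```text
t: 16.65
tool_pos: [0.4936, -0.1875, 0.2439]
tcp_rot: [-3.137, 0.006, -2.91]
force: [-0.2, -0.3, -0.0]
gripper_width: 0.006
grip_force: 0.0
```

Call:
{"fn": "play_rows", "kwargs": {"steps": [{"x": 5, "y": 0, "z": 0, "turn": 0, "hand": 255}, {"x": 7, "y": -3, "z": 0, "turn": 0, "hand": 255}, {"x": 7, "y": -3, "z": 0, "turn": 0, "hand": 255}, {"x": 7, "y": -3, "z": 0, "turn": 0, "hand": 255}]}}

```text
t: 17.05
tool_pos: [0.4303, -0.2322, 0.2405]
tcp_rot: [-3.141, 0.002, -2.915]
force: [0.4, -0.1, -1.0]
gripper_width: 0.005
grip_force: 0.0
```

```bash
python3 - <<'E'
from cov import *
S=np.array([.5218,-.1775]);b=np.array([np.cos(.23),np.sin(.23)]);l=np.array([-b[1],b[0]]);C=S+b*.09
c=optics.read_camera("top");g=c["img"].max(2).astype(np.float32)
for y in(.05,0,-.05):
    row=[]
    for x in np.arange(-.034,.036,.004):
        P=[proj(c,[*(C+b*x+l*(y+dy)),.107]) for dy in(-.006,0,.006)]
        row.append(int(np.mean([cv2.getRectSubPix(g,(1,1),(float(p[0]),float(p[1])))[0,0] for p in P])))
    print(y,row)
print(cover()[14:],manip.sense()["tool_pos"],manip.sense()["force"])
import pickle
a=pickle.load(open("c2.pkl","rb"))["top"]["img"];df=cv2.absdiff(a,c["img"]).max(2)>40
n,_,s,_=cv2.connectedComponentsWithStats(df.astype(np.uint8));print([x[:5].tolist() for x in s[1:] if x[4]>15])
E
```

```text
0.05 [40, 37, 50, 114, 91, 114, 75, 35, 21, 16, 16, 21, 74, 155, 80, 39, 41, 82]
0 [38, 37, 47, 122, 92, 108, 87, 34, 23, 19, 17, 22, 56, 152, 91, 41, 38, 79]
-0.05 [39, 38, 42, 114, 93, 106, 92, 35, 26, 17, 19, 22, 51, 145, 103, 41, 36, 72]
[(np.float64(1.4), 22), (np.float64(1.5), 38), (np.float64(1.6), 44), (np.float64(1.7), 47), (np.float64(1.8), 36), (np.float64(1.9), 94)] [ 0.43070044 -0.23129726  0.24028666] [ 0.17691543 -0.77415513 -0.27509442]
[[377, 171, 12, 6, 40], [457, 195, 15, 10, 69], [478, 204, 16, 14, 113], [436, 215, 11, 12, 22], [486, 220, 30, 24, 254], [420, 227, 14, 6, 46], [394, 235, 22, 6, 81], [411, 239, 13, 18, 83], [356, 241, 46, 98, 381], [526, 241, 5, 15, 54], [406, 247, 7, 14, 69], [432, 259, 23, 11, 154], [456, 264, 20, 18, 144], [394, 300, 69, 55, 666], [425, 377, 17, 14, 74], [285, 386, 6, 14, 47], [418, 392, 6, 8, 33]]
```

All three toggles now show the same profile and the cover is still open.

```bash
python3 -c "
from workcell import manip
print(manip.hand_in())"
```

```text
the job is handed in; nothing more can be done
None
```

I handed the job in at about 17 s: the cover was levered off with the pry bar and stands open past upright (about 1.9). The tripped middle breaker is pushed fully to on, and the bar is lying on the mat. I did not re-measure the bystander objects at the end, but nothing suggested the arm had touched them.

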